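# Rock the stuck radio battery out of its desk charger

### The arm

A 7-joint arm with a two-finger parallel gripper is mounted at the origin on the work surface; the furniture and walls round the work are solid. World frame = base frame: x ahead of the robot, y to its left, z up, the work surface at z = 0. Lengths are in m, angles in rad, forces in N, time in s.
With the tool pointing down it reaches from about 0.35 to 0.775 m from the base axis. Payload 3.1 kg.
Tool frame: the origin (TCP) lies midway between the tips of the shut fingers; the grasp point (between the pads) lies 19 mm behind it (env.grasp_offset is the distance from the TCP to the grasp point, in m); z points along the fingers, y is the line along which they close (so a half turn about z gives the same grasp; the last joint's range is limited). The gripper opens to 85 mm and grips with 20 to 120 N. Pads are 22 mm wide; open, the fingers measure 114 mm over their backs; the gripper's body (76 mm by 85 mm) begins 54 mm behind the grasp point. The pads swing forward as they close: fully open they stand 13 mm farther back than shut.
Start: joints at [-1.385, 0.311, 0.014, 1.512, -0.004, 1.319, -0.027], TCP at [0.124, 0.536, 0.231] pointing down, gripper open.
Joint ranges: [-2.7, 2.7], [-0.3, 1.91], [-1.27, 1.3], [0.12, 2.57], [-1.44, 4.58], [0.2, 2.03], [-3.05, 3.05]. Speed limits (rad/s): [2.79, 2.79, 3.14, 3.14, 3.14, 3.14, 3.14].

### API

Orientations are given as a unit quaternion [x, y, z, w].
In Python, from bench import env gives the robot as it stands.
- The arm moves only by the shell command python3 -m creep 'ROWS' [FORCE]. ROWS is a JSON object of lists of equal length, an entry for each row: "delta_rot": the turn, a rotation vector about the tool's x, y, z in degrees, a list of three; "dp": the shift along the tool's x, y, z in cm, a list of three; "jaw": the opening, from -1 (shut) to 1 (fully open). A call has 1 to 10 rows; each row shifts and turns the commanded pose from where the row before left it, along the tool's axes as they then stand; what a row does not reach is not made up. A row lasts 1/8 s, in which the tool goes at most 62.5 mm and 10.7 degrees, less where a joint would pass 70% of its speed; a pose out of reach is approached as far as the arm can. A call with a gripper value outside its range is refused whole. The fingers move at their own pace and stop on an object; FORCE is the grip in N (left out, the last holds). Time passes only in rows, so rows that do not move let the fingers close. It gives the time, the measured TCP pose, the force, the opening and the grip force at its end, in the units of the state.
- env.state(): the state, without advancing time (a new reading comes with each control period).
- env.read_camera(name): name is "scene" or "top" or "wrist"; returns the picture (384x512x3 uint8, blue, green, red); there is no depth.
- env.camera_params(name): a dict with "fx", "fy", "cx", "cy" (pixels), "dist" ([k1, k2, p1, p2, k3] as OpenCV has them; the pictures are not rectified), "extrinsics" (4x4, takes a point from world to camera coordinates); the wrist camera has in their place "mount" (4x4, takes a point from camera to tool coordinates, whose origin is the TCP and whose axes are the flange's). Camera axes: x right, y up, looking along -z (the intrinsics and any distortion apply to the point x, -y, -z); pixel columns grow to the right and rows downward; lengths in m; the calibration is good to about 2 mm. A picture is of the moment at which its call begins: read the wrist's pose just before it. camera_params takes no time and is no camera call.
- env.finish_job(): hands the job in; it is judged then, once.
The state is a dict: "t": time; "qpos": joint angles; "dq": joint speeds; "tau": joint torques, N m; "tcp_pos": TCP position; "orientation": TCP orientation; "force": force on the tool from outside, world axes, zero at the start; "torque": the same for the moment, N m; "gripper_width": finger opening in m; "gripper_force": force on a finger pad.
Only numpy, scipy, OpenCV 4.12 (cv2) and the standard library are available. Lean on these libraries where they do the work, as an engineer would, in place of code of your own. Each camera call takes 0.05 s, during which the arm holds its last target. There are 200 camera calls.

### The job

The spare radio battery pack is stuck in the desk charger: two stiff sliding cheeks hook over its shoulders, and pulling straight up will not open them. Grip the pack by its narrow neck and rock it side to side in its seat, so that the pack itself pushes both cheeks back, then draw it up and finish while still holding it upright and still, directly above the charger with its foot about 2 cm clear of the cheek tops. Keep the gripper and arm off the charger and its cheeks, and leave the things around it where they are.

Things in the scene. Friction and masses are not known exactly. Their poses are not given: they have to be found in the camera images.
- charger: Grey charger, fixed, base 78 (x) x 130 (y) x 12 mm. Origin: centre of underside, on the desk; z up. Mid pocket holds the pack: floor z = 12; end walls (+-y) to z = 32, front/back walls to z = 48, all 1 mm off the pack, so it rocks only to +y or -y, about the line y = 0, z = 32 along x. Housings at y = +-43 to +-61, to z = 58. Two black cheeks between pocket and housings, tops at z = 82 mm.
- cheek_left (a joint): Left (+y) black cheek: stiff slide along charger y, m. 0 = fully in, grows outward, stop at 0.007; starts at 0 to 0.0015. Stays where left (5 N friction, no spring). At 0 its inner face is 1 mm off the pack's side and its lip overhangs the pack's shoulder by 5 mm, 3 mm above it. Rocking the pack about 0.2 rad to +y pushes it past 0.006; from about 0.0055 the upright pack passes its lip.
- cheek_right (a joint): Right (-y) cheek, mirror image of the left one: 0 = fully in, grows outward (-y), stop at 0.007; same friction, sizes and behaviour, pushed by rocking the pack to -y.
- cheek_left_lip (a point): Upper inner edge of the left cheek's lip: in the charger frame at x = 0, y = 15 mm + joint value, z = 82 mm.
- cheek_right_lip (a point): Upper inner edge of the right cheek's lip: in the charger frame at x = 0, y = -(15 mm + joint value), z = 82 mm.
- pack: Black battery pack standing loose in the charger, 0.11 to 0.22 kg, 24 (x) x 40 (y) x 112 mm tall. Origin: lowest point of its foot, on its axis (12 mm above the desk when seated); axes as the charger's. Foot rounded to radius 20 mm about x (centre z = 20, where it rocks); body 24 x 40 mm up to flat shoulders at z = 60; above them the neck, 24 (x) x 22 (y) mm, z = 60 to 112 mm.
- pack_grip (a point): Grip point in the middle of the neck, 98 mm above the pack's foot (110 mm above the desk when seated): pinch here from above across the 24 mm (x) thickness, fingers in front of and behind the neck, so that the cheeks at +-y stay clear of them.
- stamp: Bystander: rubber hand stamp with a turned knob handle, standing upright, 30 x 46 x 70 mm, on the charger's +y side. Origin: centre of its underside.
- slip_roll: Bystander: roll of slip paper standing on end, 52 mm diameter, 57 mm tall, on the charger's -y side. Origin: centre of its underside.
- coin_roll: Bystander: wrapped coin roll standing on end, 26 mm diameter, 52 mm tall, behind the -y end of the charger. Origin: centre of its underside.
Things that resemble listed ones, but are neither listed nor needed, are in the scene too. Of the things shaped like the pack, the black one is meant.

How it is judged:
On the way:
1. both cheeks have been pushed back (more than 3 mm each) by rocking, with the pack still in its pocket (value of joint each of cheek_left, cheek_right above 0.003 m and z of pack in the frame of charger below 0.03 m), for 0.05 s.
At the end, for the whole second after the job is handed in: The pack is held in the fingers, still (below 20 mm/s) and upright within 0.2 rad, its foot 5 to 50 mm above the cheek tops (87 to 132 mm above the desk) and within 35 mm of the charger's axis, not touching the charger; both cheeks stay pushed back (z of pack in the frame of charger between 0.087 and 0.132 m and horizontal distance between pack and charger below 0.035 m and angle between pack's own z axis and vertical below 0.2 rad and contact force between pack and charger below 0.1 N and contact force between pack and the fingers above 1 N and linear speed of pack below 0.02 m/s and value of joint each of cheek_left, cheek_right above 0.002 m); the arm keeps its last pose, push and grip.
It fails at once if the gripper or arm pushes on the charger or its cheeks (more than 3 N) (contact force between any of the fingers, the arm and charger above 3 N).
It fails at once if the stamp is shifted more than 30 mm (distance of stamp from where it was at the start of the episode above 0.03 m).
It fails at once if the paper roll is shifted more than 30 mm (distance of slip_roll from where it was at the start of the episode above 0.03 m).
It fails at once if the coin roll is shifted more than 30 mm (distance of coin_roll from where it was at the start of the episode above 0.03 m).
It also fails if it takes over 43 s, if anything falls off the work surface, if the arm or the gripper's body presses on something with over 40 N, if the wrist force passes 120 N, or if a joint passes its speed limit or range.

## Working session

There is one attempt and no reset: what is moved stays moved. The work goes in short steps, Python scripts to look and compute and a shell command to move; the robot and the scene stay as the last step left them, time stands still between calls to the robot, and variables do not carry over. Pictures are saved under pics/ and viewed, at most 10 in all, crops included, and the job is handed in when it is done.

```bash
mkdir -p pics; ls; cat > h.py <<'E'
import numpy as np, cv2
from bench import env
from scipy.spatial.transform import Rotation as R
def pix2ray(name,uv,st=None):
    p=env.camera_params(name); K=np.array([[p['fx'],0,p['cx']],[0,p['fy'],p['cy']],[0,0,1]])
    n=cv2.undistortPoints(np.array([[uv]],float),K,np.array(p['dist'],float))[0,0]
    d=np.array([n[0],-n[1],-1.])
    if 'extrinsics' in p: T=np.linalg.inv(np.array(p['extrinsics']))
    else:
        T=np.eye(4);T[:3,:3]=R.from_quat(st['orientation']).as_matrix();T[:3,3]=st['tcp_pos'];T=T@np.array(p['mount'])
    return T[:3,3],T[:3,:3]@d
def onz(name,uv,z,st=None):
    o,d=pix2ray(name,uv,st); return o+d*(z-o[2])/d[2]
E
python3 - <<'E'
from h import *
s=env.state();print(s)
a=[env.read_camera(n) for n in('scene','top')]
for n,i in zip(('scene','top'),a): cv2.imwrite(f'pics/{n}0.png',i)
p=env.camera_params('wrist');print(p)
for n in('scene','top'):print(np.linalg.inv(np.array(env.camera_params(n)['extrinsics']))[:3,3],env.camera_params(n)['fx'])
E
```

```text
pics
{'t': 0.0, 'qpos': array([-1.38469413,  0.31175049,  0.01396592,  1.51303984, -0.00443236,
        1.31920041, -0.02722661]), 'dq': array([ 0.00034008, -0.00088959,  0.00060293, -0.00075605,  0.00066386,
       -0.00121648, -0.00110118]), 'tau': array([-1.81534792e-04, -3.79915094e+01,  1.46127166e-01, -2.30588150e+01,
        1.22645815e-02,  1.35467228e-02,  1.12152173e-05]), 'tcp_pos': array([0.12401079, 0.53509454, 0.23021433]), 'orientation': array([ 1.13621631e-01,  9.93523389e-01, -1.17888742e-03, -1.05715008e-04]), 'force': array([ 0.2690944 , -0.10615392,  0.09950898]), 'torque': array([-0.00180301,  0.01803929, -0.01718893]), 'gripper_force': 0.0, 'gripper_width': 0.08537499282585387}
{'fx': 335.75170828360086, 'fy': 335.75170828360086, 'cx': 252.6261380441896, 'cy': 198.16612737887274, 'dist': array([-0.00894064,  0.        ,  0.        ,  0.        ,  0.        ]), 'mount': array([[-2.63972244e-04,  9.65529382e-01,  2.60293953e-01,
         6.62755719e-02],
       [ 9.99999874e-01,  3.66138047e-04, -3.44014261e-04,
         5.01562829e-04],
       [-4.27459396e-04,  2.60293829e-01, -9.65529357e-01,
        -1.42392637e-01],
       [ 0.00000000e+00,  0.00000000e+00,  0.00000000e+00,
         1.00000000e+00]])}
[ 0.03208291 -0.29176645  0.79679619] 490.32301034248513
[0.41649306 0.04290783 0.94551712] 363.8238812762835
```

View pics/scene0.png

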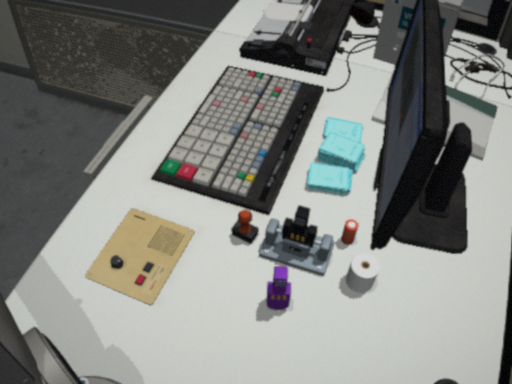

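View pics/top0.png

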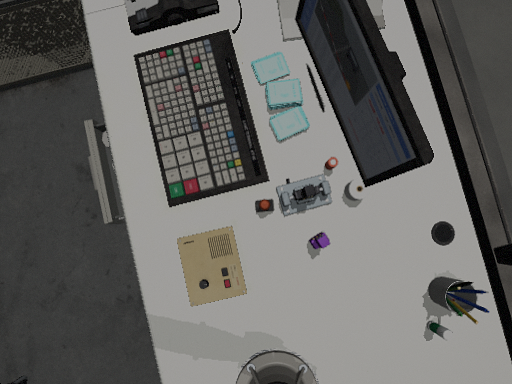

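The scene view shows the grey charger at about (297,245) with the black pack at (300,225). A purple look-alike stands at (280,290), the stamp at (245,225), the coin roll at (349,232) and the paper roll at (363,273). In the top view the charger is at (305,194). Candidates for the pack are the black one at scene (300,225) and the purple one at (280,290). The black one in the charger is meant, and I'll check it in a crop.

```bash
python3 - <<'E'
from h import *
s=cv2.imread('pics/scene0.png')[185:320,220:390];t=cv2.imread('pics/top0.png')[145:260,240:380]
a=cv2.resize(s,None,fx=600/170*.66,fy=600/170*.66,interpolation=cv2.INTER_CUBIC);b=cv2.resize(t,(400,int(115*400/140)),interpolation=cv2.INTER_CUBIC)
h=max(a.shape[0],b.shape[0]);o=np.zeros((h,a.shape[1]+400,3),np.uint8);o[:a.shape[0],:a.shape[1]]=a;o[:b.shape[0],a.shape[1]:]=b
print(a.shape,b.shape);cv2.imwrite('pics/c0.png',o)
for n,uv,z in [('top',(305,194),.1),('top',(264,205),.07),('top',(331,162),.052),('top',(356,189),.057),('top',(319,241),.1),('scene',(302,213),.124)]:print(uv,onz(n,uv,z))
# charger grey mask in top
t=cv2.imread('pics/top0.png');hs=cv2.cvtColor(t,cv2.COLOR_BGR2HSV)
print(hs[205,295],hs[205,325],hs[210,340])
E
```

```text
(314, 396, 3) (328, 400, 3)
(305, 194) [ 0.49296659 -0.05526026  0.1       ]
(264, 205) [0.46732283 0.03988386 0.07      ]
(331, 162) [ 0.57848033 -0.12519862  0.052     ]
(356, 189) [ 0.51143742 -0.18595386  0.057     ]
(319, 241) [ 0.38461291 -0.08841311  0.1       ]
(302, 213) [ 0.49520952 -0.06730836  0.124     ]
[103  22  83] [ 23   7 141] [ 10   5 159]
```

View pics/c0.png

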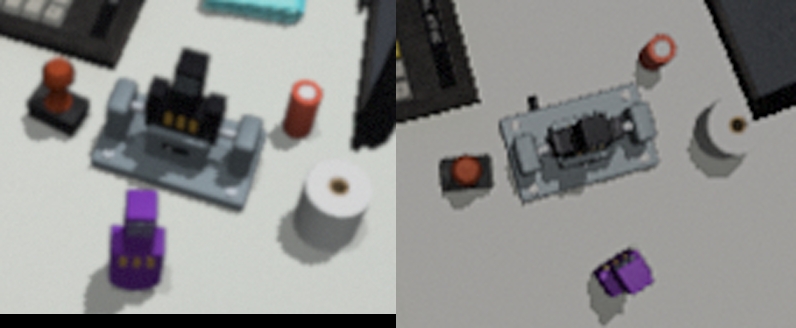

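The black pack stands in the charger at crop (190,75). The purple one at (140,235) stands free and is the decoy. Next I compute the charger's base pose from its top-view corners.

```bash
cat >> h.py <<'E'
def delta(s,pos,Rt):
    Rc=R.from_quat(s['orientation'])
    return Rc.inv().apply(np.array(pos)-s['tcp_pos'])*100,(Rc.inv()*Rt).as_rotvec(degrees=True)
E
python3 - <<'E'
from h import *
f=lambda x,y:(240+(x-396)/2.857,145+y/2.857)
c=np.array([onz('top',f(*p),.012) for p in [(500,122),(634,85),(658,163),(521,202)]])
print(c.round(4)); print('centre',c.mean(0))
yv=(c[0]+c[3]-c[1]-c[2])/2; xv=(c[0]+c[1]-c[2]-c[3])/2
print(np.linalg.norm(yv),np.linalg.norm(xv),np.degrees(np.arctan2(-yv[0],yv[1])),np.degrees(np.arctan2(xv[1],xv[0])))
s=env.state();Rm=R.from_quat(s['orientation']).as_matrix();print(Rm.round(3))
E
```

```text
[[ 0.5159  0.0085  0.012 ]
 [ 0.5519 -0.1127  0.012 ]
 [ 0.4813 -0.1345  0.012 ]
 [ 0.4441 -0.0114  0.012 ]]
centre [ 0.49831487 -0.06251491  0.012     ]
0.12746221294303553 0.07414331795124808 16.66981793103464 16.311166816809408
[[-0.974  0.226 -0.   ]
 [ 0.226  0.974 -0.002]
 [-0.    -0.002 -1.   ]]
```

```bash
python3 - <<'E'
from h import *
def tri(a,b):
    o1,d1=pix2ray('top',a);o2,d2=pix2ray('scene',b);d1/=np.linalg.norm(d1);d2/=np.linalg.norm(d2)
    A=np.c_[d1,-d2];t=np.linalg.lstsq(A,o2-o1,rcond=None)[0];p=o1+d1*t[0];q=o2+d2*t[1];return ((p+q)/2).round(3),np.linalg.norm(p-q).round(4)
print('mon bottom',tri((368,184),(377,242)));print('mon top corner',tri((430,155),(441,128)))
E
python3 -m creep '{"delta_rot":[[0,0,10],[0,0,10],[0,0,10],[0,0,10],[0,0,10],[0,0,10]],"dp":[[0,0,0],[0,0,0],[0,0,0],[0,0,0],[0,0,0],[0,0,0]],"jaw":[1,1,1,1,1,1]}' 60
```

```text
mon bottom (array([ 0.518, -0.199,  0.123]), np.float64(0.0056))
mon top corner (array([ 0.534, -0.223,  0.384]), np.float64(0.006))
t: 0.85
tcp_pos: [0.1241, 0.5354, 0.2307]
orientation: [0.597, 0.802, -0.001, 0.0]
force: [-0.0, -0.5, -0.4]
gripper_width: 0.0856
gripper_force: 0.0
```

```bash
python3 -m creep '{"delta_rot":[[0,0,0],[0,0,0],[0,0,0],[0,0,0],[0,0,0],[0,0,0],[0,0,0],[0,0,0],[0,0,0],[0,0,0]],"dp":[[-4.2,1.2,0],[-4.2,1.2,0],[-4.2,1.2,0],[-4.2,1.2,0],[-4.2,1.2,0],[-4.2,1.2,0],[-4.2,1.2,0],[-4.2,1.2,0],[-4.2,1.2,0],[-4.2,1.2,0]],"jaw":[1,1,1,1,1,1,1,1,1,1]}'
python3 - <<'E'
from h import *
s=env.state();Rt=R.from_matrix(np.c_[[-.284,.959,0],[.959,.284,0],[0,0,-1]])
print(delta(s,[.496,-.062,.25],Rt),s['qpos'])
E
```

```text
t: 2.1
tcp_pos: [0.3617, 0.1676, 0.231]
orientation: [0.595, 0.804, -0.0, -0.0]
force: [0.8, -0.0, 0.1]
gripper_width: 0.0852
gripper_force: 0.0
(array([-25.88244842,   6.14519468,  -1.90324876]), array([-0.02084961, -0.01248562,  0.46460068])) [-1.03231249 -0.01896921  0.55280937  1.89544378  0.01015645  1.26262499
 -0.18664512]
```

```bash
python3 -m creep '{"delta_rot":[[0,0,0.5],[0,0,0],[0,0,0],[0,0,0],[0,0,0],[0,0,0],[0,0,0],[0,0,0]],"dp":[[-3.7,0.9,-0.5],[-3.7,0.9,-0.5],[-3.7,0.9,-0.5],[-3.7,0.9,-0.5],[-3.7,0.9,0],[-3.7,0.9,0],[-3.7,0.7,0],[0,0,0]],"jaw":[1,1,1,1,1,1,1,1]}'
python3 - <<'E'
from h import *
s=env.state();i=env.read_camera('wrist');cv2.imwrite('pics/w1.png',i);np.save('w1.npy',np.r_[s['tcp_pos'],s['orientation']]);print(s['tcp_pos'],s['qpos'])
E
```

```text
t: 3.1
tcp_pos: [0.4936, -0.0657, 0.251]
orientation: [0.601, 0.799, -0.001, 0.001]
force: [-0.7, -0.0, -0.1]
gripper_width: 0.0852
gripper_force: 0.0
[ 0.49357334 -0.06568214  0.25100721] [-0.59739223  0.24511199  0.85570957  1.63703007 -0.18599283  1.34562559
  0.5656787 ]
```

View pics/w1.png

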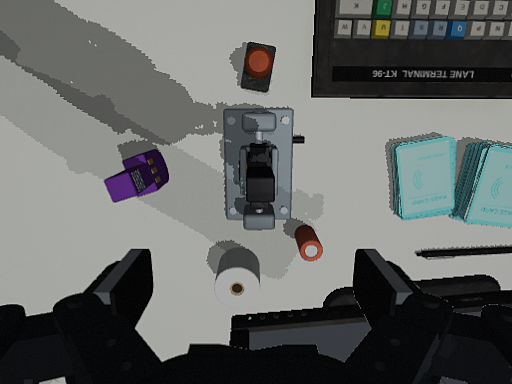

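The wrist view shows the charger base from about (223,109) to (292,219) and the pack's neck top at about (261,187). Next I measure both with masks.

```bash
python3 - <<'E'
from h import *
i=cv2.imread('pics/w1.png');a=np.load('w1.npy');s=dict(tcp_pos=a[:3],orientation=a[3:])
c=i[95:235,205:315];cv2.imwrite('pics/w1c.png',cv2.resize(c,None,fx=4.2,fy=4.2,interpolation=cv2.INTER_CUBIC))
hs=cv2.cvtColor(i,cv2.COLOR_BGR2HSV);m=((hs[...,1]>25)&(hs[...,0]>90)&(hs[...,0]<125)&(hs[...,2]>60)).astype(np.uint8);m[:, :210]=0;m[:,305:]=0;m[:95]=0;m[235:]=0
cs=max(cv2.findContours(m,0,2)[0],key=cv2.contourArea);print(cv2.minAreaRect(cs),cv2.boundingRect(cs))
q=cv2.boxPoints(cv2.minAreaRect(cs));w=np.array([onz('wrist',p,.012,s) for p in q]);print(q,w.round(4),w.mean(0))
k=(i.max(2)<22).astype(np.uint8);k[:,:235]=0;k[:,290:]=0;k[:125]=0;k[215:]=0
cs=max(cv2.findContours(k,0,2)[0],key=cv2.contourArea);print(cv2.boundingRect(cs))
for uv in [(247,173),(275,173),(275,201),(247,201),(261,187)]:print(uv,onz('wrist',uv,.124,s).round(4))
E
```

```text
((258.0, 169.0), (120.0, 68.0), 90.0) (224, 109, 69, 121)
[[224. 109.]
 [292. 109.]
 [292. 229.]
 [224. 229.]] [[ 0.4451 -0.0124  0.012 ]
 [ 0.5168  0.0082  0.012 ]
 [ 0.5597 -0.1252  0.012 ]
 [ 0.4808 -0.1479  0.012 ]] [ 0.50057696 -0.06932517  0.012     ]
(246, 143, 29, 58)
(247, 173) [ 0.4847 -0.0528  0.124 ]
(275, 173) [ 0.5067 -0.0465  0.124 ]
(275, 201) [ 0.5136 -0.0691  0.124 ]
(247, 201) [ 0.4912 -0.0756  0.124 ]
(261, 187) [ 0.499  -0.0609  0.124 ]
```

View pics/w1c.png

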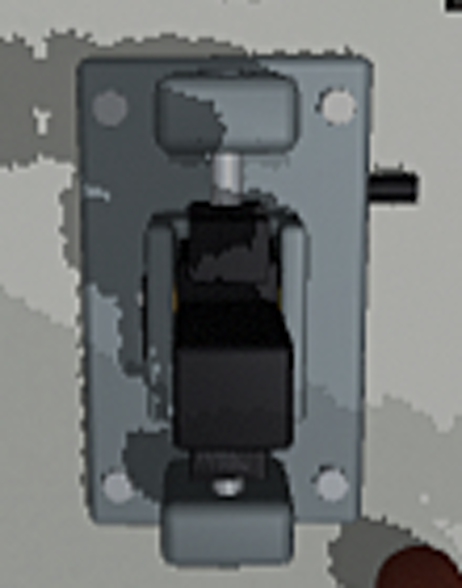

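The crop shows the base corners at (78,57), (372,57), (358,524) and (92,524), and the neck's top face spanning (174,347) to (293,449). The neck is upright, and there is room for fingers on both sides in x.

```bash
cat >> h.py <<'E'
def plan():
    a=np.load('w1.npy');s=dict(tcp_pos=a[:3],orientation=a[3:])
    f=lambda p:(205+(p[0]-2)/4.2,95+(p[1]-2)/4.2)
    c=np.array([onz('wrist',f(p),.012,s) for p in [(78,57),(372,57),(358,524),(92,524)]])
    n=np.array([onz('wrist',f(p),.124,s) for p in [(174,347),(291,347),(293,449),(174,449)]])
    return c,n
E
python3 - <<'E'
from h import *
for c in plan():
    c=np.array(c);yv=(c[0]+c[1]-c[2]-c[3])/2;xv=(c[1]+c[2]-c[0]-c[3])/2
    print(c.mean(0).round(4),np.linalg.norm(yv).round(4),np.linalg.norm(xv).round(4),np.degrees(np.arctan2(-yv[0],yv[1])),np.degrees(np.arctan2(xv[1],xv[0])))
E
```

```text
[ 0.4988 -0.0629  0.012 ] 0.1286 0.0763 16.297414763365154 16.066514237927976
[ 0.4988 -0.0631  0.124 ] 0.0206 0.0232 16.92958486731517 16.070154622907395
```

```bash
cat >> h.py <<'E'
C=np.array([.4988,-.0630]);YAW=np.radians(16.3)
def tgt(lift=0,tilt=0,zt=.093):
    """TCP pose for pack tilted by tilt (rad, + = towards +y) about pivot z=.032, lifted"""
    ux=np.array([np.cos(YAW),np.sin(YAW),0]);uy=np.array([-ux[1],ux[0],0])
    R0=R.from_matrix(np.c_[uy,ux,[0,0,-1]]); r=R.from_rotvec(-tilt*ux)
    piv=np.r_[C,.032]
    return piv+r.apply([0,0,zt-.032])+[0,0,lift], r*R0
E
python3 - <<'E'
from h import *
s=env.state();print(delta(s,*tgt()))
E
```

```text
(array([-0.13159219,  0.56583099, 15.77938743]), array([-0.08509835,  0.01770372, -0.04470783]))
```

```bash
python3 -m creep '{"delta_rot":[[0,0,0],[0,0,0],[0,0,0],[0,0,0],[0,0,0],[0,0,0],[0,0,0]],"dp":[[-0.1,0.3,2.5],[0,0.3,3],[0,0,3],[0,0,2.5],[0,0,2],[0,0,1.5],[0,0,0]],"jaw":[1,1,1,1,1,1,1]}'
python3 - <<'E'
from h import *
s=env.state();print(delta(s,*tgt()));i=env.read_camera('wrist');cv2.imwrite('pics/w2.png',i)
E
```

```text
t: 4.03
tcp_pos: [0.4985, -0.0599, 0.1053]
orientation: [0.598, 0.801, -0.0, -0.001]
force: [-1.3, -0.6, -0.0]
gripper_width: 0.0855
gripper_force: 0.0
(array([-0.31056049, -0.06161183,  1.23019682]), array([-0.13193643, -0.09039317,  0.2295905 ]))
```

View pics/w2.png

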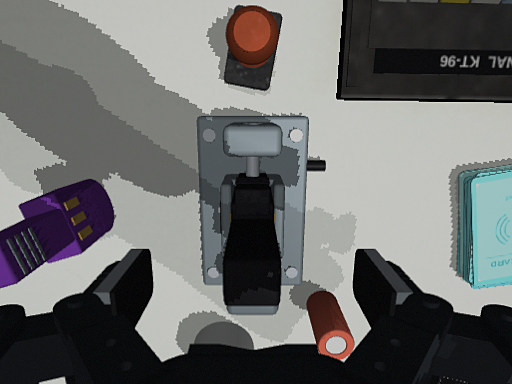

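The fingers straddle the black neck centrally, with its top at about (252,275). The coin roll at (335,345) is well below the fingertips. I lower the last 12 mm and close.

```bash
python3 -m creep '{"delta_rot":[[0,0,0],[0,0,0],[0,0,0],[0,0,0],[0,0,0],[0,0,0],[0,0,0],[0,0,0],[0,0,0]],"dp":[[-0.3,0,0.7],[0,0,0.5],[0,0,0],[0,0,0],[0,0,0],[0,0,0],[0,0,0],[0,0,0],[0,0,0]],"jaw":[1,1,1,-1,-1,-1,-1,-1,-1]}' 60
python3 - <<'E'
from h import *
s=env.state();print(delta(s,*tgt()))
E
```

```text
t: 5.2
tcp_pos: [0.5005, -0.064, 0.0945]
orientation: [0.599, 0.801, 0.0, 0.0]
force: [-1.1, -0.3, 1.7]
gripper_width: 0.0228
gripper_force: 59.3
(array([ 0.14972111, -0.13771902,  0.15277211]), array([ 0.01478661, -0.0040998 ,  0.15194354]))
```

```bash
python3 -m creep '{"delta_rot":[[0,-2.2,0],[0,-2.2,0],[0,-2.2,0],[0,-2.2,0],[0,-2.2,0],[0,-2.2,0],[0,0,0],[0,0,0]],"dp":[[0.24,0,0.005],[0.24,0,0.005],[0.24,0,0.005],[0.24,0,0.005],[0.24,0,0.005],[0.24,0,0.005],[0,0,0],[0,0,0]],"jaw":[-1,-1,-1,-1,-1,-1,-1,-1]}' 60
python3 - <<'E'
from h import *
s=env.state();print(delta(s,*tgt(0,.23,.0945)),s['force'],s['torque'])
E
```

```text
t: 6.2
tcp_pos: [0.4969, -0.051, 0.0929]
orientation: [0.595, 0.795, -0.069, 0.092]
force: [0.9, -2.4, 1.1]
gripper_width: 0.0231
gripper_force: 59.4
(array([ 0.21276749, -0.15394726, -0.04455142]), array([0.0835436 , 0.03779731, 0.09164029])) [ 0.90336625 -2.43207165  1.13787069] [-0.26705196 -0.20437263  0.04409651]
```

```bash
python3 -m creep '{"delta_rot":[[0,2.7,0],[0,2.7,0],[0,2.7,0],[0,2.7,0],[0,2.7,0],[0,2.7,0],[0,2.7,0],[0,2.7,0],[0,2.7,0],[0,2.7,0]],"dp":[[-0.3,0,0.007],[-0.3,0,0.007],[-0.3,0,0.007],[-0.3,0,0.007],[-0.3,0,0.007],[-0.3,0,0.007],[-0.3,0,0.007],[-0.3,0,0.007],[-0.3,0,0.007],[-0.3,0,0.007]],"jaw":[-1,-1,-1,-1,-1,-1,-1,-1,-1,-1]}' 60
python3 -m creep '{"delta_rot":[[0,0,0],[0,0,0]],"dp":[[0,0,0],[0,0,0]],"jaw":[-1,-1]}' 60
python3 - <<'E'
from h import *
s=env.state();print(delta(s,*tgt(0,-.24,.0945)),s['force'],s['torque'])
i=env.read_camera('wrist');cv2.imwrite('pics/w3.png',i)
j=env.read_camera('scene');cv2.imwrite('pics/w3.png',np.hstack([cv2.resize(i[90:340,160:340],(360,500)),cv2.resize(j[185:295,240:370],(424,359)).__class__(shape=(0,))if 0 else cv2.copyMakeBorder(cv2.resize(j[185:295,240:370],(424,359)),0,141,0,0,0)]))
E
```

```text
t: 7.45
tcp_pos: [0.5047, -0.0769, 0.0928]
orientation: [0.594, 0.795, 0.074, -0.099]
force: [-1.1, 2.5, 3.1]
gripper_width: 0.0232
gripper_force: 59.5
t: 7.7
tcp_pos: [0.5047, -0.0771, 0.0927]
orientation: [0.594, 0.795, 0.073, -0.097]
force: [-0.8, 4.9, 3.0]
gripper_width: 0.0227
gripper_force: 59.7
(array([ 0.03256735, -0.1720042 ,  0.01056608]), array([-0.01972763, -0.19907609,  0.21378579])) [-0.80374165  4.85260648  2.979572  ] [ 0.80962572  0.23068073 -0.10287486]
```

View pics/w3.png

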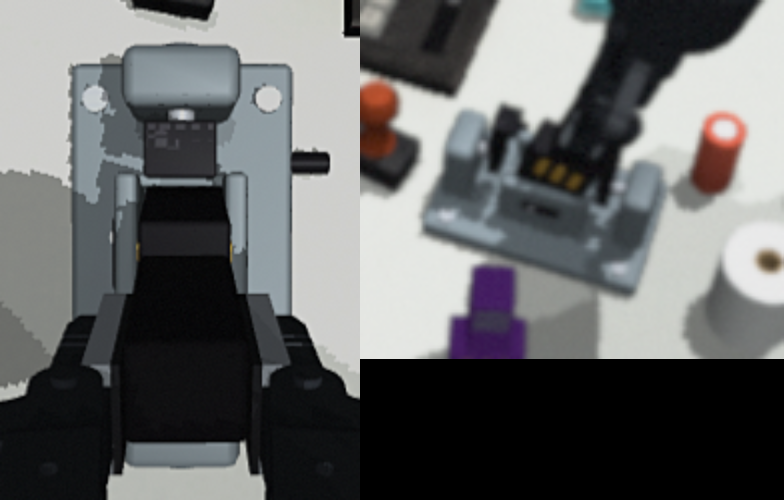

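The pack is tilted to -y, the left cheek stands well clear of it at crop (505,130), and the right cheek is pressed back. Next I bring the pack upright.

```bash
python3 -m creep '{"delta_rot":[[0,-2.7,0],[0,-2.7,0],[0,-2.7,0],[0,-2.7,0],[0,-2.8,0],[0,0,0],[0,0,0]],"dp":[[0.3,0,-0.007],[0.3,0,-0.007],[0.3,0,-0.007],[0.3,0,-0.007],[0.3,0,-0.007],[0,0,0],[0,0,0]],"jaw":[-1,-1,-1,-1,-1,-1,-1]}' 60
python3 - <<'E'
from h import *
s=env.state();print(delta(s,*tgt(0,0,.0945)),s['force'],s['torque'])
j=env.read_camera('scene');cv2.imwrite('pics/s4.png',cv2.resize(j[185:275,250:350],(600,540),interpolation=cv2.INTER_CUBIC))
E
```

```text
t: 8.68
tcp_pos: [0.5008, -0.0653, 0.0949]
orientation: [0.599, 0.801, 0.001, -0.001]
force: [0.2, 1.6, -1.6]
gripper_width: 0.0232
gripper_force: 59.1
(array([ 0.27625038, -0.1233935 ,  0.03898196]), array([ 0.0202585 , -0.17108957,  0.12106374])) [ 0.22561705  1.63410793 -1.60071758] [ 0.26418278 -0.01029418  0.06303443]
```

View pics/s4.png

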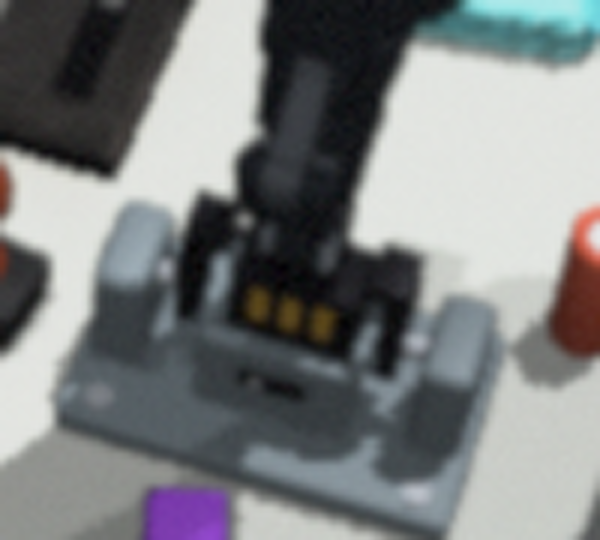

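Both cheeks now stand clear of the pack, with gaps at about (215,280) and (375,310). I recentre by 1 mm and lift gently.

```bash
python3 -m creep '{"delta_rot":[[0,0,0],[0,0,0],[0,0,0],[0,0,0],[0,0,0]],"dp":[[0.12,0,0],[0,0,-0.2],[0,0,-0.2],[0,0,-0.3],[0,0,0]],"jaw":[-1,-1,-1,-1,-1]}' 60
python3 - <<'E'
from h import *
s=env.state();print(delta(s,*tgt(0,0,.0945)),s['force'],s['torque'])
E
```

```text
t: 9.35
tcp_pos: [0.5007, -0.0637, 0.1024]
orientation: [0.599, 0.801, 0.001, -0.001]
force: [0.5, 0.0, -1.6]
gripper_width: 0.0232
gripper_force: 59.1
(array([ 0.1219394 , -0.15895528,  0.7911302 ]), array([ 0.04902716, -0.18087652,  0.14901381])) [ 0.48351825  0.0280662  -1.56205744] [-0.05851193  0.03149198 -0.04304018]
```

The pack has passed the lips, with only its weight on the wrist. I continue up.

```bash
python3 -m creep '{"delta_rot":[[0,0,0],[0,0,0],[0,0,0],[0,0,0],[0,0,0],[0,0,0],[0,0,0],[0,0,0],[0,0,0],[0,0,0]],"dp":[[0,0,-0.6],[0,0,-1.1],[0,0,-1.3],[0,0,-1.5],[0,0,-1.5],[0,0,-1.3],[0,0,-0.9],[0,0,-0.4],[0,0,0],[0,0,0]],"jaw":[-1,-1,-1,-1,-1,-1,-1,-1,-1,-1]}' 60
python3 -m creep '{"delta_rot":[[0,0,0],[0,0,0],[0,0,0],[0,0,0]],"dp":[[0,0,0],[0,0,0],[0,0,0],[0,0,0]],"jaw":[-1,-1,-1,-1]}' 60
python3 - <<'E'
from h import *
s=env.state();print(delta(s,*tgt(0,0,.0945)),s['force'],s['torque'])
j=env.read_camera('scene');cv2.imwrite('pics/s5.png',cv2.resize(j[155:275,240:370],(650,600),interpolation=cv2.INTER_CUBIC))
E
```

```text
t: 10.6
tcp_pos: [0.5, -0.0638, 0.1875]
orientation: [0.599, 0.801, 0.001, -0.002]
force: [-0.3, 0.1, -1.1]
gripper_width: 0.0233
gripper_force: 59.1
t: 11.1
tcp_pos: [0.5004, -0.0639, 0.188]
orientation: [0.599, 0.801, 0.001, -0.001]
force: [-0.1, -0.1, -1.2]
gripper_width: 0.0232
gripper_force: 59.1
(array([ 0.0954491 , -0.12858913,  9.34865723]), array([-0.00253257, -0.20184783,  0.15175811])) [-0.09876506 -0.08758862 -1.23926697] [-0.04175112 -0.03509447  0.05169924]
```

View pics/s5.png

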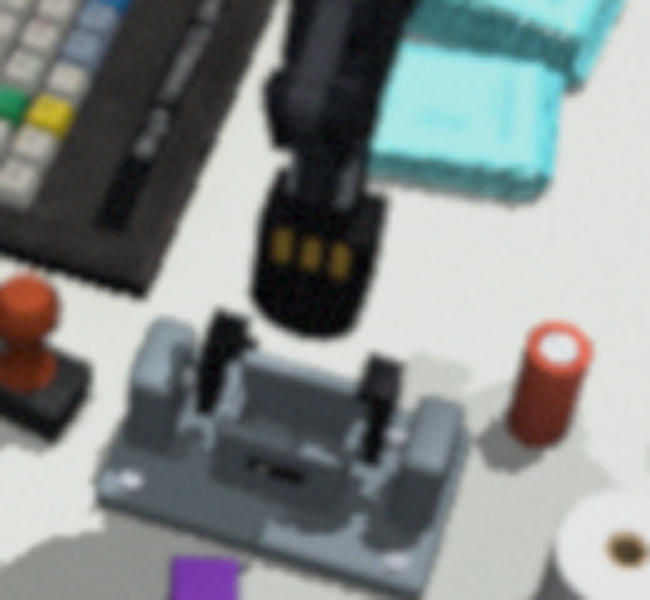

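The pack hangs upright in the fingers at (315,260), clear above the charger. Both cheeks are open and the bystanders stand where they were. I hand it in.

```bash
python3 -c "
from bench import env
print(env.finish_job())"
```

```text
the job is handed in; nothing more can be done
None
```

I rocked the pack free, drew it up and handed the job in: it is held upright and still, foot an estimated 2.3 cm above the cheek tops, both cheeks back, and the bystanders look unmoved in the last picture; no verdict came back.

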